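# Load the rolling caddy and park it on its mark

### The job

Stand the small red-capped jar upright on the floor of the open grey wheeled caddy, let go of it and shut the caddy's domed lid. Then take the caddy by its orange handle and push it straight forward, on its wheels, until all four swivel castors trail straight behind, then steer it forward into the yellow tape outline so that it stands centred and square between the tapes, nose to the closed end, with the castors still trailing straight. Do not drop the jar, do not lift or tip the caddy, and leave everything else on the shelf where it stands.

Things in the scene. Friction and masses are not known exactly. Their poses are not given: they have to be found in the camera images.
- caddy_mid (a point): Grey plastic wheeled caddy, an open tub 190 long x 120 wide; point over its middle, 68 above the shelf. x = forward (nose), y = left, where the lid is hinged, z = up. Walls 4 thick, rim 98 above the shelf, inside 182 x 112. About 0.6 kg empty; rolls with a resistance of about 0.7 N, so harder nudges shift it.
- caddy_grip (a point): Centre of the caddy's orange handle bar, 135 behind the caddy's middle (-x) and 185 above the shelf; axes as the caddy's. Bar 16 thick along x, 100 long along y, 30 tall (170 to 200 above the shelf), rigid with the caddy, on two thin posts 40 either side of its middle. 25 or more free before and behind it, nothing above.
- caddy_floor (a point): Middle of the tub's inner floor, 40 above the shelf, axes as the caddy's. The jar is to stand here or near it.
- caddy_lid (a joint): Domed lid, rad: 0 = shut, starts fully open, resting on its stop at 2.0 (leaning back). Hinge line along the caddy's x, 60 left (+y) of its middle, 98 above the shelf. Lid 190 long, reaches 120 from the hinge; dome bulges outwards to 46 half-way (elliptical, half-axes 58 x 44). No latch: rests open by its weight, takes about 0.5 N at the free edge to bring up and over, falls shut gently below about 1.0.
- lid_edge (a point): Middle of the lid's free edge (120 from the hinge line), where an orange finger tab 50 long sticks out 9 further. Moves with the lid; z axis = outward side of the dome.
- jar_mid (a point): Squat green glass jar with red twist cap, centre (half-way up). Body 56 in diameter, cap 54 in diameter from 58 up, 75 tall in all, about 0.2 kg. z = its axis. Stands upright on the shelf at the start, ahead of the caddy.
- bay_mid (a point): Centre, on the shelf, of the parking mark: a flat U of yellow tape (18 wide, under 1 thick, no obstacle). x axis points to the closed end, where the caddy's nose must point; the end towards -x is open for driving in. Between the tapes 160 wide; the closed end's inner edge is 117 ahead of the centre. Parked, the caddy's middle is over this point and its x along this x.
- castor_fl (a joint): Swivel angle (rad) of the front left castor, free about an upright pin. 0 = wheel trails straight behind its pin, as when rolling forward; positive = anticlockwise from above; a whole turn (6.283) either way is the same as 0. Orange wheel 26 in diameter, its axle 16 from the pin; the pin is 70 ahead of the caddy's middle and 42 to the side. Starts turned 0.7 to 2.4 either way; rolling straight ahead some 80 mm brings it round.
- castor_fr (a joint): Swivel angle (rad) of the front right castor, free about an upright pin. 0 = wheel trails straight behind its pin, as when rolling forward; positive = anticlockwise from above; a whole turn (6.283) either way is the same as 0. Orange wheel 26 in diameter, its axle 16 from the pin; the pin is 70 ahead of the caddy's middle and 42 to the side. Starts turned 0.7 to 2.4 either way; rolling straight ahead some 80 mm brings it round.
- castor_rl (a joint): Swivel angle (rad) of the rear left castor, free about an upright pin. 0 = wheel trails straight behind its pin, as when rolling forward; positive = anticlockwise from above; a whole turn (6.283) either way is the same as 0. Orange wheel 26 in diameter, its axle 16 from the pin; the pin is 70 behind the caddy's middle and 42 to the side. Starts turned 0.7 to 2.4 either way; rolling straight ahead some 80 mm brings it round.
- castor_rr (a joint): Swivel angle (rad) of the rear right castor, free about an upright pin. 0 = wheel trails straight behind its pin, as when rolling forward; positive = anticlockwise from above; a whole turn (6.283) either way is the same as 0. Orange wheel 26 in diameter, its axle 16 from the pin; the pin is 70 behind the caddy's middle and 42 to the side. Starts turned 0.7 to 2.4 either way; rolling straight ahead some 80 mm brings it round.
- jar: The same jar, origin at the centre of its underside.
- scoop: Aluminium scoop lying on the shelf between robot and caddy, about 180 long and 35 tall; a bystander, to be left alone. Origin at its underside.
- peg_tray: Wooden tray 100 x 150 with six upright dark pegs, 56 tall; a bystander, to be left alone. Origin at its underside.
- amber_jar: Amber glass jar, 72 in diameter, 120 tall; a bystander, to be left alone. Origin at its underside.
- mug: Blue mug, 80 in diameter, 90 tall, handle away from the robot; a bystander, to be left alone. Origin at its underside.
- tin: Green tin, 76 in diameter, 110 tall; a bystander, to be left alone. Origin at its underside.
- salt_bowl: White bowl, 100 in diameter, 50 tall; a bystander, to be left alone. Origin at its underside.
- oil: Green oil bottle, 60 in diameter, 190 tall; a bystander, to be left alone. Origin at its underside.
Not all that is in view belongs to the job. Of the things shaped like the jar, the green glass one is meant.

How it is judged:
By the outcome, as a careful person would: the job done as asked, in the order asked, and still so for the second after the job is handed in, with the robot touching nothing.
It also fails if it takes over 72 s, if anything falls off the work surface, if the arm or the gripper's body presses on something with over 40 N, if the wrist force passes 120 N, or if a joint passes its speed limit or range.

### The arm

A 6-joint arm with a two-finger parallel gripper is mounted at the origin on the work surface. World frame = base frame: x ahead of the robot, y to its left, z up, the work surface at z = 0. Lengths are in mm, angles in degrees, forces in N, time in s.
With the tool pointing down it reaches from about 300 to 850 mm from the base axis. Payload 4.2 kg.
Tool frame: the origin (TCP) lies on the centre line of the jaws, within the pads' length; the fingertips stand 8 mm ahead of it and the grasp point (between the pads) lies 11 mm behind it; z points along the fingers, y is the line along which they close (so a half turn about z gives the same grasp; the last joint's range is limited). The gripper opens to 91 mm and grips with 3 to 60 N. Pads are 32 mm wide; open, the fingers measure 118 mm over their backs; the gripper's body (76 mm by 178 mm) begins 60 mm behind the grasp point.
Start: joints at [-68.354, 18.312, 89.639, -0, 72.044, -1.146], TCP at [222.754, -530.116, 221.976] pointing down, gripper open.
Joint ranges: [-177.97, 177.97], [-48.28, 115.42], [12.27, 149.76], [-77.06, 257.06], [2.81, 150.46], [-146.56, 146.56]. Speed limits (degrees/s): [147.25, 147.25, 180, 180, 180, 180].

### API

Orientations are given as [roll, pitch, yaw] about the fixed x, y, z axes, in that order (R = Rz(yaw) Ry(pitch) Rx(roll)).
In Python, from workcell import telemetry, eyes, ticket gives the robot as it stands. The module is installed in compiled form; this text tells all that it offers.
- The arm moves only by the shell command python3 -m crank 'ROWS' [OPENING] [FORCE]. ROWS is JSON, a list of rows, each an object of numbers: "dx", "dy", "dz": the shift along the world's x, y, z normalised to -1 to 1, where 1 is 80 cm; "yaw": the turn about the world's z normalised to -1 to 1, where 1 is 5 degrees. A call has 1 to 10 rows; each row shifts and turns the commanded pose from where the row before left it; what a row does not reach is not made up. A row lasts 1/8 s, in which the tool goes at most 62.5 mm and 10.7 degrees, less where a joint would pass 70% of its speed; a pose out of reach is approached as far as the arm can. A call with a number of a shift or a turn outside -1 to 1 is refused whole. A call with a gripper value outside its range is refused whole. OPENING is the opening, from 0 (shut) to 1 (fully open), set as the call begins (- or left out, the last holds). The fingers move at their own pace and stop on an object; FORCE is the grip in N (left out, the last holds). Time passes only in rows, so rows that do not move let the fingers close. It gives the time, the measured TCP pose, the force, the opening and the grip force at its end, in the units of the state.
- telemetry.state(): the state, without advancing time (a new reading comes with each control period).
- eyes.grab_frame(name): name is "scene" or "top"; returns the picture (400x640x3 uint8, red, green, blue); there is no depth.
- eyes.calibration(name): a dict with "camera_matrix" (3x3 intrinsics, pixels), "world_from_camera" (4x4, takes a point from camera to world coordinates). Camera axes: x right, y down, z forward; pixel columns grow to the right and rows downward; lengths in mm; the calibration is good to about 2 mm. A picture is of the moment at which its call begins. calibration takes no time and is no camera call.
- ticket.job_done(): hands the job in; it is judged then, once.
The state is a dict: "time_s": time; "qpos": joint angles; "qvel": joint speeds; "effort": joint torques, N m; "ee_pos": TCP position; "ee_rot": TCP orientation; "force": force on the tool from outside, world axes, zero at the start; "torque": the same for the moment, N m; "gripper_width": finger opening in mm; "gripper_force": force on a finger pad.
Only numpy, scipy, OpenCV 4.12 (cv2) and the standard library are available. Lean on these libraries where they do the work, as an engineer would, in place of code of your own. Each camera call takes 0.05 s, during which the arm holds its last target. There are 200 camera calls.

## Working session

There is one attempt and no reset: what is moved stays moved. The work goes in short steps, Python scripts to look and compute and a shell command to move; the robot and the scene stay as the last step left them, time stands still between calls to the robot, and variables do not carry over. Pictures are saved under pics/ and viewed, at most 10 in all, crops included, and the job is handed in when it is done.

```bash
mkdir -p pics
cat > h.py <<'E'
import numpy as np, cv2
from workcell import telemetry, eyes, ticket
def grab(n,name=None):
    im=np.array(eyes.grab_frame(n))
    if name: cv2.imwrite('pics/'+name+'.png',im[:,:,::-1])
    return im
def ray(n,u,v,z):
    c=eyes.calibration(n);K=np.array(c['camera_matrix']);T=np.array(c['world_from_camera'])
    d=T[:3,:3]@np.linalg.solve(K,[u,v,1.]);o=T[:3,3]
    return (o+d*(z-o[2])/d[2])
def proj(n,p):
    c=eyes.calibration(n);K=np.array(c['camera_matrix']);T=np.linalg.inv(np.array(c['world_from_camera']))
    q=K@(T[:3,:3]@np.array(p,float)+T[:3,3]);return q[:2]/q[2]
E
python3 - <<'E'
from h import *
for n in('scene','top'):
    grab(n,n+'0');c=eyes.calibration(n);print(np.round(c['world_from_camera'],2).tolist(),c['camera_matrix'])
s=telemetry.state();print(s['ee_pos'],s['ee_rot'],s['force'],s['gripper_width'],s['time_s'])
E
```

```text
[[0.55, 0.51, -0.66, 1603.41], [0.84, -0.35, 0.42, -651.87], [-0.02, -0.78, -0.62, 1122.52], [0.0, 0.0, 0.0, 1.0]] [[511.50638614   0.         315.38807434]
 [  0.         511.50638614 208.49004434]
 [  0.           0.           1.        ]]
[[0.01, -0.99, 0.13, 404.43], [-1.0, -0.01, 0.0, 15.38], [-0.0, -0.13, -0.99, 1231.17], [0.0, 0.0, 0.0, 1.0]] [[375.2993013    0.         317.69233065]
 [  0.         375.2993013  198.40825968]
 [  0.           0.           1.        ]]
[ 222.61255933 -529.70991445  221.21153233] [-1.79909837e+02 -2.11575095e-03  2.27946411e+01] [-0.2852547   0.54449082 -0.52115177] 91.18304302772678 0.1
```

View pics/scene0.png

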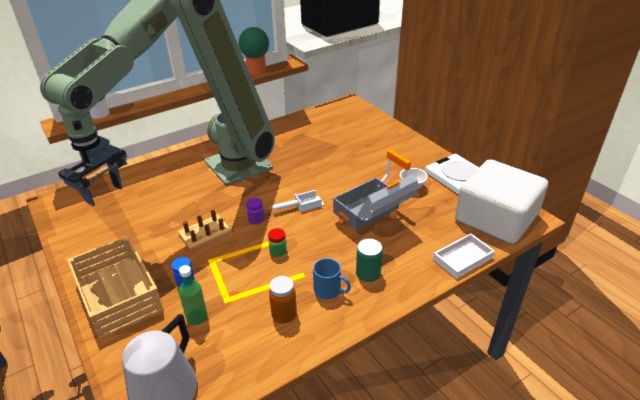

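View pics/top0.png

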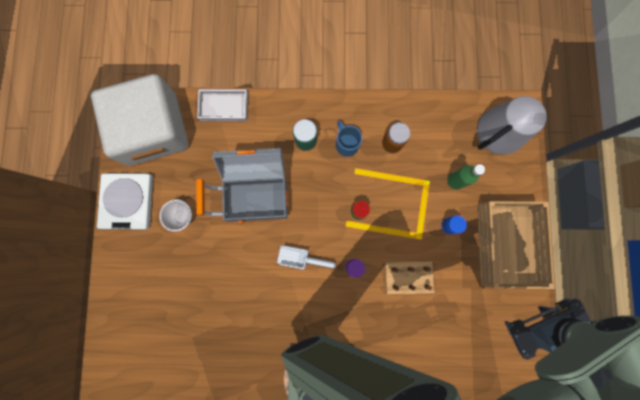

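The top view shows a red cap at (361,209). In the scene view it is the jar with a green body at (277,243). Possible confusions in the top view are the purple jar (356,268), blue jar (455,225), amber jar (398,133) and green tin (305,133). I choose the red-capped green one. The caddy is at about (253,200), nose to the right (-y), with its orange handle at (200,197). The bay is open on its left and closed at (423,210).

```bash
cat > meas.py <<'E'
from h import *
def blobs(im,lo,hi,amin=20):
    hsv=cv2.cvtColor(im,cv2.COLOR_RGB2HSV);m=cv2.inRange(hsv,np.array(lo),np.array(hi))
    n,l,s,c=cv2.connectedComponentsWithStats(m)
    return [(s[i],c[i],l==i) for i in range(1,n) if s[i][4]>=amin]
RED=((0,180,90),(4,255,255)),;ORG=(8,215,150),(17,255,255);YEL=(22,190,150),(32,255,255)
E
python3 - <<'E'
from meas import *
t=grab('top');s=grab('scene')
for n,im in(('top',t),('scene',s)):
  for nm,(lo,hi) in dict(red=((0,180,90),(4,255,255)),org=ORG,yel=YEL).items():
    for b,c,m in blobs(im,lo,hi,15): print(n,nm,b,np.round(c,1))
for nm,(lo,hi) in dict(red=((0,180,90),(4,255,255))).items():
    for b,c,m in blobs(t,lo,hi): print('red@75',np.round(ray('top',*c,70),1))
m=max(blobs(t,*YEL),key=lambda a:a[0][4])[2]
cv2.imwrite('pics/crop0.png',cv2.resize(np.hstack([t[130:260,170:320],t[150:280,330:480]]),None,fx=2.5,fy=2.5,interpolation=2)[:,:,::-1])
cv2.imwrite('pics/crop1.png',cv2.resize(s[140:270,230:430],None,fx=4,fy=4,interpolation=2)[:,:,::-1])
E
```

```text
top red [353 201  16  17 208] [360.6 208.8]
top org [243 151   9   2  15] [247.6 151.6]
top org [196 179   7  36 217] [199.4 197. ]
top yel [346 169  84  70 965] [396.3 203.2]
scene red [268 229  17  13 178] [276.2 235. ]
scene org [387 151  24  19 176] [398.3 160.5]
scene org [388 182  11   6  17] [392.8 184.5]
scene org [339 212  10   8  26] [343.5 215.5]
scene yel [254 241  15   8  50] [262.8 244.8]
scene yel [209 258  61  46 548] [231.1 284.8]
scene yel [290 273  15   8  69] [297.2 276.3]
red@75 [ 524.2 -116.1   70. ]
```

View pics/crop0.png

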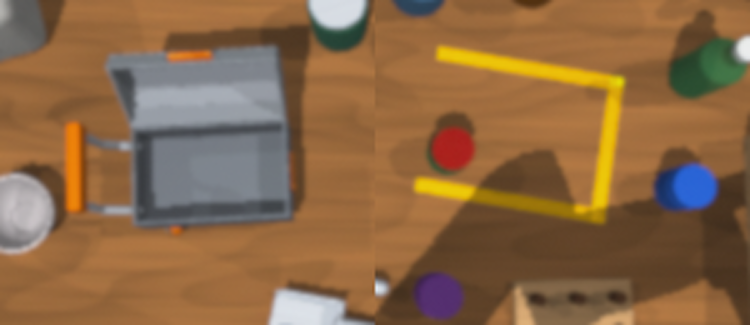

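View pics/crop1.png

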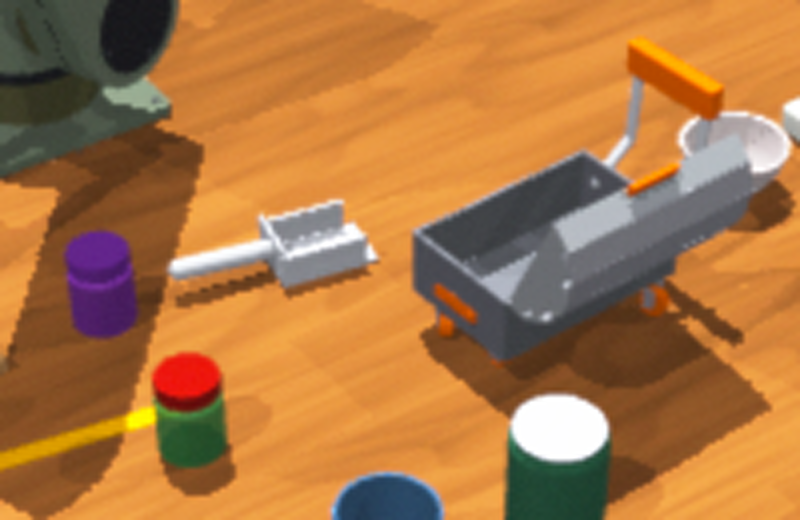

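The crops confirm the choice: red cap over a green body. They also show the tub's corners, the handle and the three tape bars. Next I work out poses.

```bash
cat > pose.py <<'E'
from meas import *
def handle(t,z=198):
    # bar's centre and caddy heading (x axis) from top view
    b,c,m=max(blobs(t,*ORG),key=lambda a:a[0][4])
    v,u=np.nonzero(m)
    P=np.array([ray('top',a,b_,z)[:2] for a,b_ in zip(u,v)])
    r=cv2.minAreaRect(P.astype(np.float32)); 
    mu=P.mean(0);w,V=np.linalg.eigh(np.cov((P-mu).T));d=V[:,1];d=d if d[0]>0 else -d
    return mu,np.degrees(np.arctan2(d[1],d[0])),r  # caddy y dir angle
E
python3 - <<'E'
from pose import *
t=grab('top')
mu,a,r=handle(t);print('handle',mu,'caddy y dir',a,'heading',a-90,r)
for uv in((224,180.8),(224.8,220),(286.8,216),(285,180)): print(uv,ray('top',*uv,98).round(1))
b,c,m=max(blobs(t,*YEL),key=lambda a:a[0][4])
v,u=np.nonzero(m);P=np.array([ray('top',x,y,0)[:2] for x,y in zip(u,v)])
# rotate into bay axes iteratively
th=np.radians(-100.)
for _ in range(6):
    R=np.array([[np.cos(th),np.sin(th)],[-np.sin(th),np.cos(th)]]);Q=P@R.T
    x,y=Q.T;hi=np.percentile(y,99.5);lo=np.percentile(y,.5);xe=np.percentile(x,99.5)
    A=(y>hi-24)&(x<xe-25);B=(y<lo+24)&(x<xe-25);C=(x>xe-24)&(y>lo+25)&(y<hi-25)
    f=lambda M:np.polyfit(x[M],y[M],1)
    sA,sB=f(A)[0],f(B)[0];sC=np.polyfit(y[C],x[C],1)[0];th+=np.arctan((sA+sB-sC)/3)
yc=(y[A].mean()+y[B].mean())/2;xc=x[C].mean()-9-117
print('bay heading',np.degrees(th),sA,sB,sC,'tape spacing (178)',y[A].mean()-y[B].mean(),'len',x.max()-x.min(),'centre',R.T@[xc,yc])
for nm,uv,z in(('scoop',(304,258),20),('purple',(356,268),70),('bowl',(175,215),50),('tin',(305,131),110),('mug',(348,140),90),('amber',(399,132),120),('blue',(455,225),70),('oil',(478,169),190)): print(nm,ray('top',*uv,z).round())
# red cap triangulation check
p=ray('top',360.6,208.8,72);print(p,proj('scene',p))
E
```

```text
handle [540.90044712 346.08116466] caddy y dir 2.4727047518365386 heading -87.52729524816345 ((542.2951049804688, 347.2310485839844), (98.56961059570312, 16.604536056518555), 2.720559597015381)
(224, 180.8) [604.5 305.1  98. ]
(224.8, 220) [484.3 297.9  98. ]
(286.8, 216) [497.8 110.7  98. ]
(285, 180) [608.4 118.2  98. ]
bay heading -99.41304759480921 -0.00042756943090284036 0.002382046144316121 0.001954476711333473 tape spacing (178) 178.1046156653391 len 250.87896620656727 centre [ 552.77846836 -203.12283392]
scoop [370.  60.  20.]
purple [ 343. -101.   70.]
bowl [502. 468.  50.]
tin [760.  58. 110.]
mug [738. -76.  90.]
amber [ 756. -229.  120.]
blue [ 476. -407.   70.]
oil [ 627. -435.  190.]
[ 524.08615832 -115.77149866   72.        ] [277.0411295 233.7790388]
```

Jar (524,-116), caddy middle ≈(548,210) heading -87.5°, handle (541.5,347), bay (553,-203) heading -99.4°. The tape spacing comes out at 178 as it should, and the jar agrees in both views. I go over the jar now.

```bash
python3 -m crank '[{"dx":0.018,"dy":0.025,"yaw":-0.4},{"dx":0.04,"dy":0.055,"yaw":-0.4},{"dx":0.04,"dy":0.055,"yaw":-0.4},{"dx":0.04,"dy":0.055,"yaw":-0.4},{"dx":0.04,"dy":0.055,"yaw":-0.4},{"dx":0.04,"dy":0.055,"yaw":-0.4},{"dx":0.04,"dy":0.055,"yaw":-0.4},{"dx":0.04,"dy":0.055,"yaw":-0.4},{"dx":0.04,"dy":0.055,"yaw":-0.4},{"dx":0.038,"dy":0.05,"yaw":-0.4}]' 1 20
python3 -m crank '[{}]'
```

```text
validation failed for argument at $[0]...
validation failed for argument at $[0]...
```

```bash
python3 -m crank '[{"dx":0.018,"dy":0.025,"dz":0,"yaw":-0.4},{"dx":0.04,"dy":0.055,"dz":0,"yaw":-0.4},{"dx":0.04,"dy":0.055,"dz":0,"yaw":-0.4},{"dx":0.04,"dy":0.055,"dz":0,"yaw":-0.4},{"dx":0.04,"dy":0.055,"dz":0,"yaw":-0.4},{"dx":0.04,"dy":0.055,"dz":0,"yaw":-0.4},{"dx":0.04,"dy":0.055,"dz":0,"yaw":-0.4},{"dx":0.04,"dy":0.055,"dz":0,"yaw":-0.4},{"dx":0.04,"dy":0.055,"dz":0,"yaw":-0.4},{"dx":0.038,"dy":0.05,"dz":0,"yaw":-0.4}]' 1 20
python3 -m crank '[{"dx":0,"dy":0,"dz":0,"yaw":0}]'
```

```text
time_s: 1.5
ee_pos: [524.4, -116.4, 222.0]
ee_rot: [180.0, -0.0, 2.8]
force: [0.6, -0.8, 0.2]
gripper_width: 91.1
gripper_force: 0.0
time_s: 1.62
ee_pos: [525.1, -115.7, 221.6]
ee_rot: [-180.0, -0.0, 3.1]
force: [-0.2, -0.4, 0.1]
gripper_width: 91.4
gripper_force: 0.0
```

```bash
python3 -m crank '[{"dx":0,"dy":0,"dz":-0.04,"yaw":0},{"dx":0,"dy":0,"dz":-0.06,"yaw":0},{"dx":0,"dy":0,"dz":-0.06,"yaw":0},{"dx":0,"dy":0,"dz":-0.05,"yaw":0},{"dx":0,"dy":0,"dz":-0.029,"yaw":0},{"dx":0,"dy":0,"dz":0,"yaw":0}]'
python3 -m crank '[{"dx":0,"dy":0,"dz":0,"yaw":0},{"dx":0,"dy":0,"dz":0,"yaw":0},{"dx":0,"dy":0,"dz":0,"yaw":0},{"dx":0,"dy":0,"dz":0,"yaw":0},{"dx":0,"dy":0,"dz":0,"yaw":0},{"dx":0,"dy":0,"dz":0,"yaw":0}]' 0 20
```

```text
time_s: 2.38
ee_pos: [521.6, -118.7, 29.3]
ee_rot: [-179.9, 0.3, 2.7]
force: [-0.4, 0.4, -0.3]
gripper_width: 91.1
gripper_force: 0.0
time_s: 3.12
ee_pos: [523.9, -118.3, 31.4]
ee_rot: [180.0, -0.1, 2.8]
force: [-0.1, -0.5, 5.9]
gripper_width: 55.5
gripper_force: 20.0
```

```bash
python3 -m crank '[{"dx":0,"dy":0,"dz":0.03,"yaw":0},{"dx":0,"dy":0,"dz":0.05,"yaw":0},{"dx":0,"dy":0,"dz":0.05,"yaw":0},{"dx":0,"dy":0,"dz":0.05,"yaw":0},{"dx":0.003,"dy":0.03,"dz":0.01,"yaw":0},{"dx":0.003,"dy":0.05,"dz":0,"yaw":0},{"dx":0.004,"dy":0.06,"dz":0,"yaw":0},{"dx":0.004,"dy":0.06,"dz":0,"yaw":0},{"dx":0.004,"dy":0.06,"dz":0,"yaw":0},{"dx":0.004,"dy":0.06,"dz":0,"yaw":0}]'
python3 -m crank '[{"dx":0.002,"dy":0.05,"dz":0,"yaw":0},{"dx":0.002,"dy":0.037,"dz":0,"yaw":0},{"dx":0,"dy":0,"dz":0,"yaw":0}]'
python3 - <<'E'
from pose import *
t=grab('top','top1');s=grab('scene')
cv2.imwrite('pics/c2.png',np.hstack([cv2.resize(t[130:260,170:320],(480,416)),cv2.resize(s[130:250,320:440],(416,416))])[:,:,::-1][:, :800])
print(telemetry.state()['ee_pos'],telemetry.state()['force'])
E
```

```text
time_s: 4.38
ee_pos: [540.5, 139.5, 181.9]
ee_rot: [180.0, 0.1, 2.8]
force: [-0.1, 0.9, -2.2]
gripper_width: 55.6
gripper_force: 20.0
time_s: 4.75
ee_pos: [543.7, 209.4, 181.6]
ee_rot: [180.0, 0.1, 3.0]
force: [-0.6, -0.6, -1.9]
gripper_width: 55.5
gripper_force: 20.0
[543.71487945 207.15333417 181.93213153] [ 0.27904395 -0.19200473 -1.96789399]
```

View pics/c2.png

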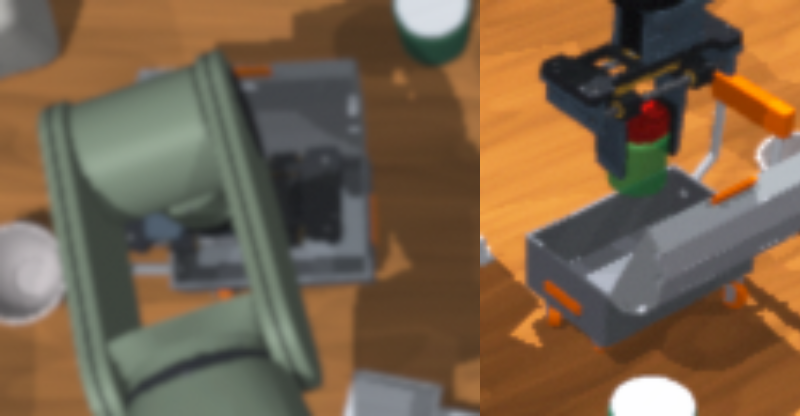

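The jar is held upright over the tub's middle, clear of the lid. I lower it.

```bash
python3 -m crank '[{"dx":0,"dy":0,"dz":-0.03,"yaw":0},{"dx":0,"dy":0,"dz":-0.05,"yaw":0},{"dx":0,"dy":0,"dz":-0.04,"yaw":0},{"dx":0,"dy":0,"dz":-0.015,"yaw":0},{"dx":0,"dy":0,"dz":0,"yaw":0}]'
python3 -m crank '[{"dx":0,"dy":0,"dz":-0.002,"yaw":0},{"dx":0,"dy":0,"dz":0,"yaw":0}]'
```

```text
time_s: 5.48
ee_pos: [544.2, 206.7, 74.5]
ee_rot: [180.0, 0.1, 2.7]
force: [-0.2, -0.0, -1.9]
gripper_width: 55.8
gripper_force: 20.0
time_s: 5.72
ee_pos: [545.1, 207.7, 74.3]
ee_rot: [-180.0, -0.1, 2.8]
force: [1.4, -0.3, -2.0]
gripper_width: 55.4
gripper_force: 20.0
```

```bash
python3 -m crank '[{"dx":0,"dy":0,"dz":-0.002,"yaw":0},{"dx":0,"dy":0,"dz":0,"yaw":0}]'
python3 -m crank '[{"dx":0,"dy":0,"dz":-0.001,"yaw":0},{"dx":0,"dy":0,"dz":0,"yaw":0}]'
```

```text
time_s: 5.98
ee_pos: [544.4, 207.6, 71.8]
ee_rot: [180.0, -0.0, 2.8]
force: [0.8, -1.2, -1.8]
gripper_width: 56.1
gripper_force: 20.0
time_s: 6.22
ee_pos: [544.5, 207.6, 71.2]
ee_rot: [-180.0, -0.0, 2.8]
force: [-0.4, -0.8, 2.0]
gripper_width: 55.5
gripper_force: 20.0
```

```bash
python3 -m crank '[{"dx":0,"dy":0,"dz":0,"yaw":0},{"dx":0,"dy":0,"dz":0,"yaw":0},{"dx":0,"dy":0,"dz":0,"yaw":0}]' 0.85
python3 -m crank '[{"dx":0,"dy":0,"dz":0.015,"yaw":0},{"dx":0,"dy":0,"dz":0.04,"yaw":0},{"dx":0,"dy":0,"dz":0.06,"yaw":0},{"dx":0,"dy":0,"dz":0.06,"yaw":0},{"dx":0,"dy":0,"dz":0.03,"yaw":0},{"dx":0,"dy":0,"dz":0.02,"yaw":0}]'
```

```text
time_s: 6.6
ee_pos: [544.4, 207.5, 70.7]
ee_rot: [180.0, -0.0, 2.8]
force: [0.1, -0.3, -0.9]
gripper_width: 78.0
gripper_force: 0.0
time_s: 7.35
ee_pos: [544.6, 207.6, 253.1]
ee_rot: [-180.0, -0.2, 2.8]
force: [0.0, -0.3, 0.1]
gripper_width: 77.9
gripper_force: 0.0
```

```bash
python3 -m crank '[{"dx":0.02,"dy":0,"dz":0,"yaw":0},{"dx":0.04,"dy":0,"dz":0,"yaw":0},{"dx":0.06,"dy":0,"dz":0,"yaw":0},{"dx":0.05,"dy":0,"dz":0,"yaw":0},{"dx":0.03,"dy":0,"dz":0,"yaw":0},{"dx":0.005,"dy":0,"dz":0,"yaw":0}]' 0
python3 - <<'E'
from pose import *
s=grab('scene')
cv2.imwrite('pics/c3.png',cv2.resize(s[110:250,320:460],(560,560))[:,:,::-1])
p=telemetry.state();print(p['ee_pos'],p['gripper_width'])
E
```

```text
time_s: 8.1
ee_pos: [709.7, 206.9, 247.2]
ee_rot: [179.9, 0.2, 2.7]
force: [0.5, 0.4, 0.8]
gripper_width: 20.2
gripper_force: 0.0
[709.18015349 207.02964261 247.92909715] 16.38945025639297
```

View pics/c3.png

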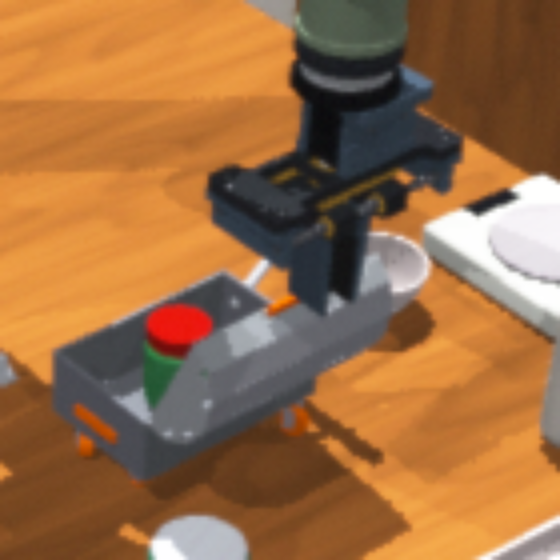

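The jar stands upright in the tub and the fingers are beyond the lid. I lower them behind the edge and push inward slowly.

```bash
python3 -m crank '[{"dx":0,"dy":0,"dz":-0.02,"yaw":0},{"dx":0,"dy":0,"dz":-0.03,"yaw":0},{"dx":0,"dy":0,"dz":-0.01,"yaw":0},{"dx":0,"dy":0,"dz":0,"yaw":0},{"dx":-0.01,"dy":0,"dz":0,"yaw":0},{"dx":-0.012,"dy":0,"dz":0,"yaw":0},{"dx":-0.012,"dy":0,"dz":0,"yaw":0},{"dx":-0.012,"dy":0,"dz":0,"yaw":0},{"dx":-0.012,"dy":0,"dz":0,"yaw":0},{"dx":-0.012,"dy":0,"dz":0,"yaw":0}]'
python3 -m crank '[{"dx":-0.012,"dy":0,"dz":0,"yaw":0},{"dx":-0.012,"dy":0,"dz":0,"yaw":0},{"dx":-0.012,"dy":0,"dz":0,"yaw":0},{"dx":-0.012,"dy":0,"dz":0,"yaw":0},{"dx":-0.012,"dy":0,"dz":0,"yaw":0},{"dx":-0.012,"dy":0,"dz":0,"yaw":0}]'
python3 - <<'E'
from pose import *
s=grab('scene')
cv2.imwrite('pics/c4.png',cv2.resize(s[110:250,320:460],(560,560))[:,:,::-1])
p=telemetry.state();print(p['ee_pos'],p['gripper_width'])
E
```

```text
time_s: 9.4
ee_pos: [651.9, 207.5, 203.2]
ee_rot: [-180.0, -0.0, 2.8]
force: [1.4, -0.2, 3.4]
gripper_width: 0.5
gripper_force: 1.7
time_s: 10.15
ee_pos: [594.2, 207.5, 202.8]
ee_rot: [-180.0, -0.0, 2.8]
force: [1.2, -0.5, 3.8]
gripper_width: 0.2
gripper_force: 2.0
[592.55324421 207.47857868 202.66784978] 0.4758713734193612
```

View pics/c4.png

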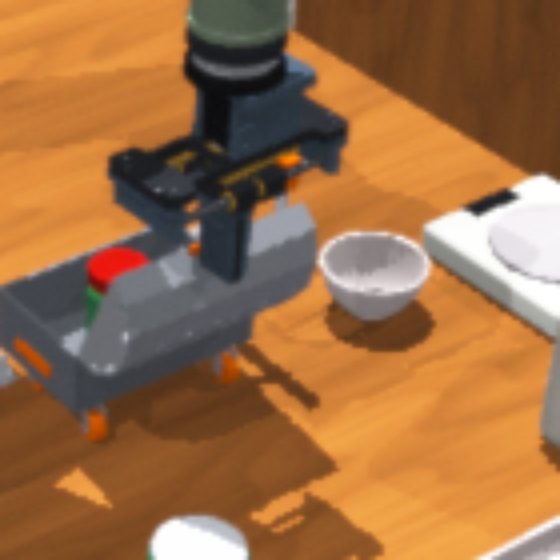

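The lid stayed open: the tip bore on the dome's steep end, and the caddy rolled sideways by about 60 mm towards the robot. The jar is still upright. I need to push only on the tab, above the dome. I back off and measure again.

```bash
python3 -m crank '[{"dx":0.01,"dy":0,"dz":0.02,"yaw":0},{"dx":0.02,"dy":0,"dz":0.04,"yaw":0},{"dx":0.06,"dy":0,"dz":0.02,"yaw":0},{"dx":0.06,"dy":-0.04,"dz":0,"yaw":0},{"dx":0.04,"dy":-0.06,"dz":0,"yaw":0},{"dx":0,"dy":-0.06,"dz":0,"yaw":0},{"dx":0,"dy":-0.06,"dz":0,"yaw":0},{"dx":0,"dy":-0.03,"dz":0,"yaw":0},{"dx":0,"dy":0,"dz":0,"yaw":0}]'
python3 - <<'E'
from pose import *
t=grab('top');s=grab('scene')
mu,a,r=handle(t);print('handle',mu,r[0],'heading',a-90,r[1:])
for n,im in(('top',t),('scene',s)):
  for b,c,m in blobs(im,*ORG,8): print(n,b,c.round(1),ray(n,*c,212).round(1))
cv2.imwrite('pics/c5.png',np.hstack([cv2.resize(t[130:260,170:300],(400,400)),cv2.resize(s[110:250,320:460],(400,400))])[:,:,::-1])
E
```

```text
time_s: 11.32
ee_pos: [746.3, 6.6, 266.0]
ee_rot: [-180.0, 0.1, 2.7]
force: [-0.4, 0.3, -0.1]
gripper_width: 0.8
gripper_force: 0.0
handle [454.00816791 356.27458119] (453.5037536621094, 356.3572692871094) heading -91.5677838221207 ((15.610822677612305, 96.44111633300781), 88.03726196289062)
top [191 211   8  36 198] [194.2 228.3] [453.2 351.7 212. ]
scene [373 137  22  20  83] [384.5 146.9] [489.6 329.7 212. ]
scene [378 148  11   8  16] [383.4 151.8] [511.  307.4 212. ]
scene [324 194   8   9  23] [327.3 198.3] [614.9  12.9 212. ]
scene [376 199   4   5  15] [377.1 201.2] [708.5 123.5 212. ]
scene [341 213   5   7  23] [343.1 215.8] [707.    3.8 212. ]
scene [269 292   5   5  12] [270.5 294.4] [ 848.  -308.2  212. ]
```

View pics/c5.png

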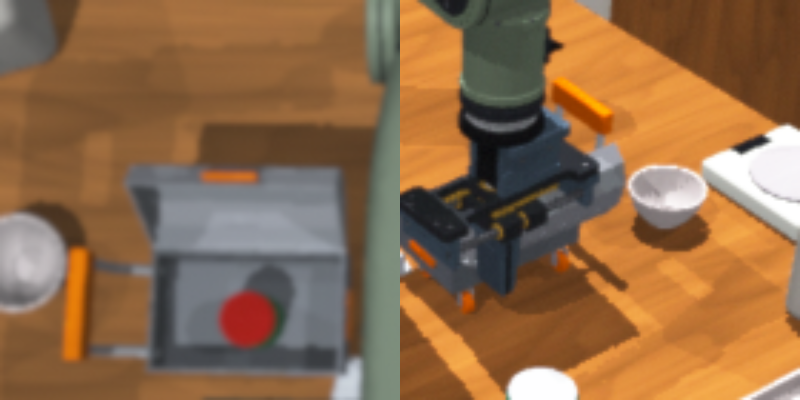

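The caddy is now at about (450,221), heading -91.6°, with its tab near (563,215), and its nose is close beside the scoop. I place the tip just behind the tab and above the dome, then lead it along its arc.

```bash
python3 -m crank '[{"dx":-0.01,"dy":0.03,"dz":0,"yaw":0},{"dx":-0.03,"dy":0.06,"dz":0,"yaw":0},{"dx":-0.04,"dy":0.06,"dz":0,"yaw":0},{"dx":-0.05,"dy":0.06,"dz":0,"yaw":-0.4},{"dx":-0.04,"dy":0.04,"dz":0,"yaw":-0.4},{"dx":-0.015,"dy":0.01,"dz":0,"yaw":0},{"dx":0,"dy":0,"dz":0,"yaw":0},{"dx":0,"dy":0,"dz":-0.03,"yaw":0},{"dx":0,"dy":0,"dz":-0.028,"yaw":0},{"dx":0,"dy":0,"dz":0,"yaw":0}]'
python3 -m crank '[{"dx":0,"dy":0,"dz":0,"yaw":0}]'
```

```text
time_s: 12.68
ee_pos: [598.7, 214.3, 218.2]
ee_rot: [179.9, 0.2, -1.3]
force: [0.5, -0.9, -0.4]
gripper_width: 0.6
gripper_force: 0.0
time_s: 12.8
ee_pos: [599.9, 215.1, 221.1]
ee_rot: [-180.0, -0.1, -1.3]
force: [-0.7, -0.3, -0.1]
gripper_width: 0.1
gripper_force: 0.0
```

```bash
python3 -m crank '[{"dx":-0.01,"dy":0,"dz":-0.005,"yaw":0},{"dx":-0.012,"dy":0,"dz":0,"yaw":0},{"dx":-0.01,"dy":0,"dz":0,"yaw":0},{"dx":-0.012,"dy":0,"dz":0.005,"yaw":0},{"dx":-0.012,"dy":0,"dz":0.004,"yaw":0}]'
python3 - <<'E'
from pose import *
t=grab('top');s=grab('scene')
mu,a,r=handle(t);print('handle',mu,r[0],'heading',a-90,r[1:])
cv2.imwrite('pics/c6.png',np.hstack([cv2.resize(t[130:260,170:300],(400,400)),cv2.resize(s[110:230,300:420],(400,400))])[:,:,::-1])
p=telemetry.state();print(p['ee_pos'],p['force'])
E
```

```text
time_s: 13.42
ee_pos: [553.2, 215.5, 224.1]
ee_rot: [-180.0, -0.0, -1.2]
force: [0.5, -0.0, -0.7]
gripper_width: 0.2
gripper_force: 0.2Traceback (most recent call last):
  File "<stdin>", line 3, in <module>
  File "pose.py", line 4, in handle
    b,c,m=max(blobs(t,*ORG),key=lambda a:a[0][4])
          ~~~^^^^^^^^^^^^^^^^^^^^^^^^^^^^^^^^^^^^
ValueError: max() iterable argument is empty
```

```bash
cat > sc.py <<'E'
from pose import *
s=grab('scene')
for b,c,m in blobs(s,*ORG,8):
    if c[1]<235: print(b,c.round(1))
p=telemetry.state();print(p['time_s'],p['ee_pos'].round(1),p['force'].round(1))
E
python3 sc.py; python3 -c "
from h import *
for th in (2,1.75,1.5,1.0,0): print(th,proj('scene',[510-124*np.cos(th),217,98+124*np.sin(th)]).round(1))"
```

```text
[378 143  17  13  85] [386.8 149.4]
[360 161   4   3  10] [361.5 162. ]
[324 195   8   8  22] [327.5 198.5]
[376 199   4   5  14] [377.1 201.1]
[341 213   5   7  23] [343.1 215.8]
13.575 [553.6 215.6 224.2] [-0.6 -0.4 -0.6]
2 [371.2 167.9]
1.75 [365.6 161.2]
1.5 [359.8 156.5]
1.0 [349.  153.6]
0 [338.9 171.6]
```

The caddy has not moved and the tab is rising as planned, so I continue.

```bash
python3 -m crank '[{"dx":-0.012,"dy":0,"dz":0.003,"yaw":0},{"dx":-0.012,"dy":0,"dz":0.002,"yaw":0},{"dx":-0.012,"dy":0,"dz":0.001,"yaw":0},{"dx":-0.012,"dy":0,"dz":-0.001,"yaw":0},{"dx":-0.012,"dy":0,"dz":-0.002,"yaw":0},{"dx":-0.012,"dy":0,"dz":-0.003,"yaw":0}]'
python3 sc.py
```

```text
time_s: 14.32
ee_pos: [495.6, 215.5, 223.5]
ee_rot: [180.0, -0.0, -1.2]
force: [-0.8, 0.6, 0.6]
gripper_width: 0.3
gripper_force: 0.1
[373 137  22  20 115] [383.2 145.6]
[350 154   3   4  10] [351.  155.2]
[324 194   8   9  23] [327.3 198.3]
[375 198   4   6  14] [376.9 200.8]
[341 213   5   7  23] [343.1 215.8]
14.375 [494.2 215.3 223.1] [-1.1  0.1 -0.3]
```

```bash
python3 -m crank '[{"dx":-0.012,"dy":0,"dz":-0.005,"yaw":0},{"dx":-0.012,"dy":0,"dz":-0.006,"yaw":0},{"dx":-0.012,"dy":0,"dz":-0.007,"yaw":0},{"dx":-0.012,"dy":0,"dz":-0.007,"yaw":0},{"dx":0,"dy":0,"dz":0,"yaw":0},{"dx":0,"dy":0,"dz":0,"yaw":0},{"dx":0,"dy":0,"dz":0,"yaw":0},{"dx":0,"dy":0,"dz":0,"yaw":0}]'
python3 sc.py
```

```text
time_s: 15.38
ee_pos: [458.3, 215.5, 203.6]
ee_rot: [180.0, -0.0, -1.2]
force: [0.4, 1.0, 0.0]
gripper_width: 0.2
gripper_force: 0.0
[374 137  21  20 132] [385.6 147.2]
[324 195   8   9  22] [327.8 198.9]
[375 199   5   7  23] [377.  202.1]
[342 213   5   7  22] [343.9 216.1]
15.425 [458.2 215.5 203.6] [-0.4 -0.2  0.2]
```

```bash
python3 -m crank '[{"dx":0,"dy":0,"dz":0.04,"yaw":0},{"dx":0,"dy":-0.04,"dz":0.03,"yaw":0},{"dx":0,"dy":-0.06,"dz":0,"yaw":0},{"dx":0,"dy":-0.06,"dz":0,"yaw":0},{"dx":0,"dy":-0.06,"dz":0,"yaw":0},{"dx":0,"dy":-0.06,"dz":0,"yaw":0},{"dx":0,"dy":-0.06,"dz":0,"yaw":0},{"dx":0,"dy":0,"dz":0,"yaw":0}]' 0.5
python3 - <<'E'
from pose import *
t=grab('top');s=grab('scene')
mu,a,r=handle(t);print('handle',mu,r[0],'heading',a-90,r[1:])
for u in ((277,244),(308,270)): print(ray('top',*u,20))
cv2.imwrite('pics/c6.png',np.hstack([cv2.resize(t[150:290,170:310],(400,400)),cv2.resize(s[110:230,300:420],(400,400))])[:,:,::-1])
E
```

```text
time_s: 16.42
ee_pos: [457.9, -59.1, 259.6]
ee_rot: [180.0, -0.0, -1.5]
force: [-0.2, 1.2, 0.3]
gripper_width: 45.6
gripper_force: 0.0
handle [456.28893722 355.31411555] (457.5823059082031, 355.29412841796875) heading -90.57224867120635 ((16.54104232788086, 98.85882568359375), 89.43276977539062)
[414.09814293 146.98307753  20.        ]
[332.89262385  46.75770632  20.        ]
```

View pics/c6.png

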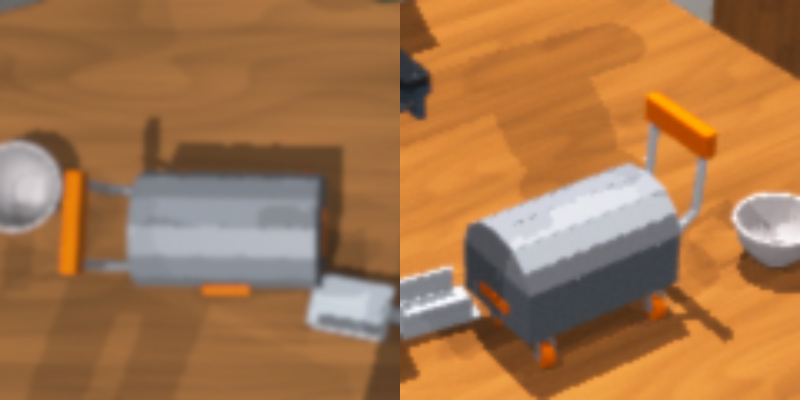

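The lid is shut and the scoop lies hard by the caddy's nose-right corner. I check whether it moved and where it is relative to the tub.

Run:
```python
from pose import *
t0=cv2.imread('pics/top0.png')[:,:,::-1];s0=cv2.imread('pics/scene0.png')[:,:,::-1]
t=grab('top');s=grab('scene')
for n,ims,(y0,y1,x0,x1) in(('top',(t0,t),(240,275,270,340)),('scene',(s0,s),(188,220,270,326))):
  for im in ims:
    h=cv2.cvtColor(np.ascontiguousarray(im),cv2.COLOR_RGB2HSV)[y0:y1,x0:x1]
    m=((h[...,1]<60)&(h[...,2]>120)).astype(np.uint8)
    v,u=np.nonzero(m);print(n,len(u),u.mean()+x0,v.mean()+y0,u.min()+x0,u.max()+x0,v.min()+y0,v.max()+y0)
    if n=='top':
        q=cv2.minAreaRect(np.c_[u+x0,v+y0][u+x0<309].astype(np.float32));print([ray('top',*p,30)[:2].round() for p in cv2.boxPoints(q)])
        print('handle tip',ray('top',u.max()+x0,v[u==u.max()].mean()+y0,20).round())
```

```text
top 764 298.770942408377 258.10340314136124 277 335 245 268
[array([351., 148.]), array([415., 137.]), array([396.,  39.]), array([333.,  51.])]
handle tip [349. -39.  20.]
top 889 299.26771653543307 255.9673790776153 270 333 240 274
[array([369., 189.]), array([437., 165.]), array([391.,  37.]), array([323.,  62.])]
handle tip [351. -33.  20.]
scene 527 302.4459203036053 201.34535104364326 272 323 190 211
scene 482 302.32572614107886 201.00207468879668 273 323 190 210
```

The scoop has not moved: the scene centroid shifts by less than 0.4 px. I'll take the handle, set the caddy sideways back to its original line clear of the scoop, then push.

```bash
python3 -m crank '[{"dx":0,"dy":0.03,"dz":0,"yaw":0.07},{"dx":0,"dy":0.06,"dz":0,"yaw":0.07},{"dx":0,"dy":0.07,"dz":0,"yaw":0},{"dx":0,"dy":0.07,"dz":0,"yaw":0},{"dx":0,"dy":0.07,"dz":0,"yaw":0},{"dx":0,"dy":0.07,"dz":0,"yaw":0},{"dx":0,"dy":0.07,"dz":0,"yaw":0},{"dx":0,"dy":0.05,"dz":0,"yaw":0},{"dx":0,"dy":0.0275,"dz":0,"yaw":0},{"dx":0,"dy":0,"dz":0,"yaw":0}]' 0.55
python3 -m crank '[{"dx":0,"dy":0,"dz":0,"yaw":0}]'
```

```text
time_s: 17.88
ee_pos: [457.3, 358.6, 259.1]
ee_rot: [179.9, 0.0, -0.3]
force: [0.2, -0.6, -0.3]
gripper_width: 50.0
gripper_force: 0.0
time_s: 18.0
ee_pos: [457.8, 356.4, 259.6]
ee_rot: [179.9, 0.0, -0.5]
force: [0.6, -0.1, 0.1]
gripper_width: 50.1
gripper_force: 0.0
```

```bash
python3 -m crank '[{"dx":0,"dy":-0.001,"dz":-0.03,"yaw":0},{"dx":0,"dy":0,"dz":-0.05,"yaw":0},{"dx":0,"dy":0,"dz":-0.026,"yaw":0},{"dx":0,"dy":0,"dz":0,"yaw":0}]'
python3 -m crank '[{"dx":0,"dy":0,"dz":0,"yaw":0},{"dx":0,"dy":0,"dz":0,"yaw":0},{"dx":0,"dy":0,"dz":0,"yaw":0},{"dx":0,"dy":0,"dz":0,"yaw":0},{"dx":0,"dy":0,"dz":0,"yaw":0},{"dx":0,"dy":0,"dz":0,"yaw":0}]' 0 30
```

```text
time_s: 18.5
ee_pos: [457.4, 354.5, 173.6]
ee_rot: [179.8, 0.2, -0.6]
force: [-0.5, -0.2, 1.0]
gripper_width: 50.3
gripper_force: 0.0
time_s: 19.25
ee_pos: [458.2, 356.8, 175.3]
ee_rot: [-180.0, -0.0, -0.5]
force: [0.2, 0.6, 4.1]
gripper_width: 16.0
gripper_force: 30.0
```

```bash
python3 -m crank '[{"dx":0.003,"dy":0,"dz":0,"yaw":0},{"dx":0.006,"dy":0,"dz":0,"yaw":0},{"dx":0.01,"dy":0,"dz":0,"yaw":0.06},{"dx":0.014,"dy":0,"dz":0,"yaw":0.1},{"dx":0.016,"dy":0,"dz":0,"yaw":0.1},{"dx":0.016,"dy":0,"dz":0,"yaw":0.1},{"dx":0.016,"dy":0,"dz":0,"yaw":0.1},{"dx":0.014,"dy":0,"dz":0,"yaw":0.1},{"dx":0.01,"dy":0,"dz":0,"yaw":0.06},{"dx":0.005,"dy":0,"dz":0,"yaw":0}]'
python3 -m crank '[{"dx":0,"dy":0,"dz":0,"yaw":0},{"dx":0,"dy":0,"dz":0,"yaw":0}]'
python3 sc.py
python3 - <<'E'
from pose import *
p=telemetry.state()['ee_pos'];y=telemetry.state()['ee_rot'][2]
h=np.radians(y-90);mid=p[:2]+135*np.array([np.cos(h),np.sin(h)]);f=np.array([np.cos(h),np.sin(h)]);l=np.array([-f[1],f[0]])
print(p,y,mid)
for nm,a,b,z in(('bar',-135,0,185),('noselabel',97,0,70)): print(nm,proj('scene',[*(mid+a*f+b*l),z]).round(1))
E
```

```text
time_s: 20.5
ee_pos: [546.1, 357.1, 175.3]
ee_rot: [-179.9, 0.0, 2.5]
force: [-1.6, 1.4, 6.1]
gripper_width: 16.0
gripper_force: 30.0
time_s: 20.75
ee_pos: [546.4, 357.1, 175.3]
ee_rot: [-180.0, -0.0, 2.6]
force: [-0.1, 1.3, 4.6]
gripper_width: 15.9
gripper_force: 30.0
[403 157  11  12  75] [408.6 162.4]
[342 210   9   9  25] [346.  214.1]
20.8 [546.4 357.  175.4] [0.6 1.2 5.3]
[546.37488536 357.0432285  175.35934355] 2.578329638948971 [552.4478813  222.17989501]
bar [401.3 158.7]
noselabel [346.1 212. ]
```

```bash
python3 -m crank '[{"dx":0.0003,"dy":-0.007,"dz":0,"yaw":0},{"dx":0.0006,"dy":-0.014,"dz":0,"yaw":0},{"dx":0.0009,"dy":-0.02,"dz":0,"yaw":0},{"dx":0.001,"dy":-0.022,"dz":0,"yaw":0},{"dx":0.001,"dy":-0.022,"dz":0,"yaw":0},{"dx":0.001,"dy":-0.022,"dz":0,"yaw":0},{"dx":0.001,"dy":-0.022,"dz":0,"yaw":0},{"dx":0.001,"dy":-0.022,"dz":0,"yaw":0},{"dx":0.0009,"dy":-0.02,"dz":0,"yaw":0},{"dx":0.0006,"dy":-0.014,"dz":0,"yaw":0}]'
python3 -m crank '[{"dx":0.0002,"dy":-0.005,"dz":0,"yaw":0},{"dx":0,"dy":0,"dz":0,"yaw":0}]'
python3 sc.py
```

```text
time_s: 22.05
ee_pos: [553.4, 208.2, 175.4]
ee_rot: [-180.0, -0.1, 2.6]
force: [0.7, 2.7, 5.6]
gripper_width: 16.0
gripper_force: 30.0
time_s: 22.3
ee_pos: [553.4, 203.7, 175.2]
ee_rot: [180.0, -0.1, 2.6]
force: [1.3, 0.1, 5.0]
gripper_width: 15.7
gripper_force: 30.0
[368 173  10  13  87] [373. 179.]
[303 228  10  10  27] [307.3 232.3]
22.35 [553.4 203.8 175.3] [ 0.9 -0.4  5.5]
```

```bash
python3 -m crank '[{"dx":0.0028,"dy":-0.011,"dz":0,"yaw":-0.133},{"dx":0.0056,"dy":-0.0222,"dz":0,"yaw":-0.267},{"dx":0.0056,"dy":-0.0222,"dz":0,"yaw":-0.267},{"dx":0.0056,"dy":-0.0222,"dz":0,"yaw":-0.267},{"dx":0.0056,"dy":-0.0222,"dz":0,"yaw":-0.267},{"dx":0.0056,"dy":-0.0222,"dz":0,"yaw":-0.267},{"dx":0.0056,"dy":-0.0222,"dz":0,"yaw":-0.267},{"dx":0.0056,"dy":-0.0222,"dz":0,"yaw":-0.267},{"dx":0.0056,"dy":-0.0222,"dz":0,"yaw":-0.267},{"dx":0.0028,"dy":-0.011,"dz":0,"yaw":-0.133}]'
python3 -m crank '[{"dx":0,"dy":0,"dz":0,"yaw":0},{"dx":0,"dy":0,"dz":0,"yaw":0}]'
cat > chk.py <<'E'
from pose import *
p=telemetry.state();y=p['ee_rot'][2];P=p['ee_pos'][:2]
h=np.radians(y-90);f=np.array([np.cos(h),np.sin(h)]);mid=P+135*f
B=np.array([552.8,-203.1]);bh=np.radians(-99.4);bf=np.array([np.cos(bh),np.sin(bh)]);bl=np.array([-bf[1],bf[0]])
print('TCP mid',mid,'hdg',y-90,'in bay ax',(mid-B)@bf,(mid-B)@bl)
t=grab('top','last')
try:
    mu,a,r=handle(t);print('cam handle',mu,r[0],a-90,r[1])
except Exception as e: print('occluded')
E
python3 chk.py
```

```text
time_s: 23.6
ee_pos: [593.0, 44.1, 175.3]
ee_rot: [-180.0, 0.0, -9.5]
force: [-0.4, 2.3, 7.5]
gripper_width: 16.1
gripper_force: 30.0
time_s: 23.85
ee_pos: [592.9, 43.8, 175.2]
ee_rot: [179.9, -0.0, -9.4]
force: [0.2, -1.4, 7.1]
gripper_width: 16.0
gripper_force: 30.0
TCP mid [570.73642661 -89.37886075] hdg -99.4459898816503 in bay ax -115.12359431039819 -0.8780353201417839
cam handle [553.89182876  52.13570712] (553.2550659179688, 52.29650115966797) -102.20179668870526 (12.17397689819336, 25.858753204345703)
```

```bash
python3 -m crank '[{"dx":-0.0008,"dy":-0.006,"dz":0,"yaw":0},{"dx":-0.002,"dy":-0.014,"dz":0,"yaw":0},{"dx":-0.003,"dy":-0.018,"dz":0,"yaw":0},{"dx":-0.003,"dy":-0.018,"dz":0,"yaw":0},{"dx":-0.003,"dy":-0.018,"dz":0,"yaw":0},{"dx":-0.003,"dy":-0.018,"dz":0,"yaw":0},{"dx":-0.002,"dy":-0.013,"dz":0,"yaw":0},{"dx":-0.001,"dy":-0.006,"dz":0,"yaw":0},{"dx":0,"dy":0,"dz":0,"yaw":0},{"dx":0,"dy":0,"dz":0,"yaw":0}]'
python3 -m crank '[{"dx":0,"dy":0,"dz":0,"yaw":0},{"dx":0,"dy":0,"dz":0,"yaw":0},{"dx":0,"dy":0,"dz":0,"yaw":0}]' 0.5
python3 -m crank '[{"dx":0,"dy":0,"dz":0.02,"yaw":0},{"dx":0,"dy":0,"dz":0.05,"yaw":0},{"dx":0,"dy":0.05,"dz":0.03,"yaw":0},{"dx":0,"dy":0.07,"dz":0,"yaw":0},{"dx":0,"dy":0.07,"dz":0,"yaw":0},{"dx":0,"dy":0.07,"dz":0,"yaw":0},{"dx":0,"dy":0.04,"dz":0,"yaw":0},{"dx":0,"dy":0,"dz":0,"yaw":0}]'
python3 chk.py
python3 - <<'E'
import cv2
t=cv2.imread('pics/last.png');cv2.imwrite('pics/c7.png',cv2.resize(t[140:270,300:460],(800,650))[:600])
E
```

```text
time_s: 25.15
ee_pos: [579.2, -44.8, 175.2]
ee_rot: [179.9, -0.1, -9.4]
force: [0.8, -1.9, 5.5]
gripper_width: 15.9
gripper_force: 30.0
time_s: 25.52
ee_pos: [578.4, -43.8, 174.2]
ee_rot: [180.0, 0.1, -9.4]
force: [-0.0, 0.5, -0.7]
gripper_width: 42.9
gripper_force: 0.0
time_s: 26.52
ee_pos: [578.8, 198.5, 255.6]
ee_rot: [-180.0, -0.1, -9.2]
force: [0.2, -0.7, -0.5]
gripper_width: 45.6
gripper_force: 0.0
TCP mid [557.1372817   65.24214409] hdg -99.21459126566175 in bay ax -265.44727985626776 -39.54819750695539
cam handle [576.2161338  -42.27902696] (577.211181640625, -42.643497467041016) -100.37529083319166 (15.65505313873291, 99.1890640258789)
```

View pics/c7.png

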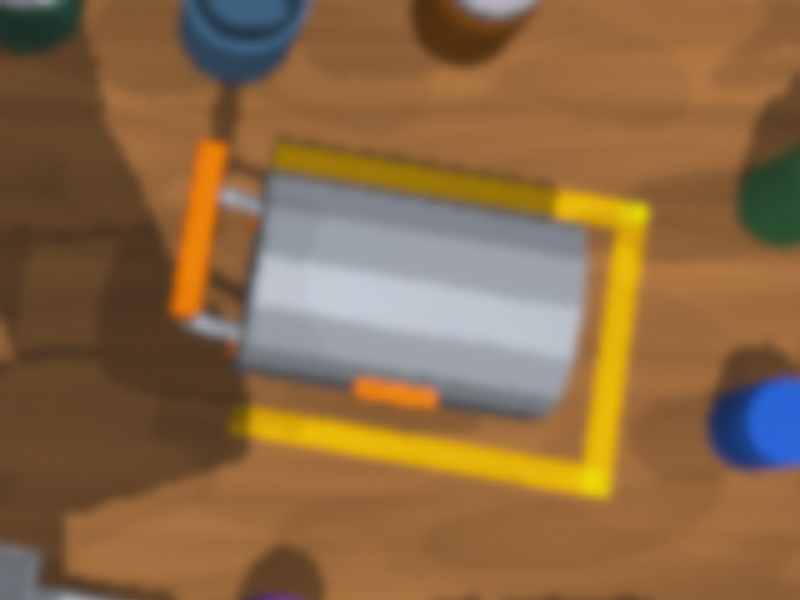

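The lid is shut and the caddy lies inside the U, about 25 mm short, roughly parallel. Rim edge points in px: left (354,175.6)-(417,185.6), right (348,214)-(407,223). I check its lateral offset in bay axes.

Run:
```python
from pose import *
B=np.array([552.8,-203.1]);bh=np.radians(-99.4);bf=np.array([np.cos(bh),np.sin(bh)]);bl=np.array([-bf[1],bf[0]])
t=cv2.imread('pics/last.png')[:,:,::-1].copy()
h=cv2.cvtColor(t,cv2.COLOR_RGB2HSV)
m=((h[...,1]<70)&(h[...,2]>60)).astype(np.uint8);m[:, :345]=0;m[:,425:]=0;m[:168]=0;m[230:]=0
n,l,s,c=cv2.connectedComponentsWithStats(m);i=1+s[1:,4].argmax();print(s[i],c[i])
v,u=np.nonzero(l==i)
P=np.array([(ray('top',a,b,98)[:2]-B) for a,b in zip(u,v)]);X=P@bf;Y=P@bl
for x0 in range(-110,70,20):
    k=(X>x0)&(X<x0+20);print(x0+10,Y[k].max().round(1),Y[k].min().round(1))
for y0 in range(-50,50,25):
    k=(Y>y0)&(Y<y0+25);print('y',y0+12,X[k].max().round(1),X[k].min().round(1))
print('handle bay ax',(np.array([576.7,-42.5])-B)@bf,(np.array([576.7,-42.5])-B)@bl,'TCP',(np.array([578.8,-44.3])-B)@bf,(np.array([578.8,-44.3])-B)@bl)
```

```text
[ 345  174   73   50 2641] [381.65013253 198.46005301]
-100 57.5 -66.7
-80 57.0 -66.6
-60 57.1 -66.5
-40 57.1 -56.4
-20 57.2 -56.3
0 57.3 -67.1
20 57.4 -66.6
40 56.9 -66.5
60 55.4 -65.9
y -38 77.4 -132.9
y -13 79.6 -126.4
y 12 79.2 -124.3
y 37 78.0 -145.9
handle bay ax -162.34697965165407 -2.6510748735978993 TCP -160.91413428146893 -0.2852866021884388
```

Heading matches within about 0.2°, lateral offset is about 2 mm and it is 26 mm short. I take the handle again and push the rest straight.

```bash
python3 -m crank '[{"dx":0,"dy":-0.04,"dz":0,"yaw":0},{"dx":0,"dy":-0.07,"dz":0,"yaw":0},{"dx":0,"dy":-0.07,"dz":0,"yaw":0},{"dx":0,"dy":-0.07,"dz":0,"yaw":0},{"dx":0,"dy":-0.05,"dz":0,"yaw":0},{"dx":0,"dy":0,"dz":0,"yaw":0},{"dx":0,"dy":0,"dz":-0.03,"yaw":0},{"dx":0,"dy":0,"dz":-0.05,"yaw":0},{"dx":0,"dy":0,"dz":-0.02,"yaw":0},{"dx":0,"dy":0,"dz":0,"yaw":0}]'
python3 -m crank '[{"dx":0,"dy":0,"dz":0,"yaw":0},{"dx":0,"dy":0,"dz":0,"yaw":0},{"dx":0,"dy":0,"dz":0,"yaw":0},{"dx":0,"dy":0,"dz":0,"yaw":0},{"dx":0,"dy":0,"dz":0,"yaw":0}]' 0 30
```

```text
time_s: 27.82
ee_pos: [578.4, -43.6, 174.3]
ee_rot: [180.0, 0.1, -9.4]
force: [-0.4, -0.5, 1.1]
gripper_width: 45.7
gripper_force: 0.0
time_s: 28.45
ee_pos: [579.2, -43.9, 175.5]
ee_rot: [180.0, -0.1, -9.4]
force: [-0.8, -0.5, 3.3]
gripper_width: 15.9
gripper_force: 30.0
```

```bash
python3 -m crank '[{"dx":-0.0004,"dy":-0.004,"dz":0,"yaw":0},{"dx":-0.0011,"dy":-0.008,"dz":0,"yaw":0},{"dx":-0.0013,"dy":-0.008,"dz":0,"yaw":0},{"dx":-0.0013,"dy":-0.008,"dz":0,"yaw":0},{"dx":-0.0006,"dy":-0.004,"dz":0,"yaw":0},{"dx":0,"dy":0,"dz":0,"yaw":0},{"dx":0,"dy":0,"dz":0,"yaw":0}]'
python3 chk.py
python3 -m crank '[{"dx":0,"dy":0,"dz":0,"yaw":0},{"dx":0,"dy":0,"dz":0,"yaw":0},{"dx":0,"dy":0,"dz":0,"yaw":0}]' 0.5
python3 -m crank '[{"dx":0,"dy":0,"dz":0.02,"yaw":0},{"dx":0,"dy":0,"dz":0.05,"yaw":0},{"dx":0,"dy":0.05,"dz":0.03,"yaw":0},{"dx":0,"dy":0.07,"dz":0,"yaw":0},{"dx":0,"dy":0.07,"dz":0,"yaw":0},{"dx":0,"dy":0.07,"dz":0,"yaw":0},{"dx":0,"dy":0.04,"dz":0,"yaw":0},{"dx":0,"dy":0,"dz":0,"yaw":0}]'
python3 chk.py
```

```text
time_s: 29.32
ee_pos: [575.4, -69.9, 175.4]
ee_rot: [180.0, -0.1, -9.4]
force: [0.7, -0.4, 4.4]
gripper_width: 16.0
gripper_force: 30.0
TCP mid [ 553.2357538  -203.06936884] hdg -99.42848452518268 in bay ax -0.10138975308065341 0.42489970232313107
occluded
time_s: 29.75
ee_pos: [574.8, -69.4, 174.3]
ee_rot: [180.0, 0.1, -9.4]
force: [-0.6, -0.6, 0.0]
gripper_width: 42.8
gripper_force: 0.0
time_s: 30.75
ee_pos: [575.1, 172.9, 255.7]
ee_rot: [-180.0, -0.1, -9.2]
force: [0.7, 0.0, -0.2]
gripper_width: 45.7
gripper_force: 0.0
TCP mid [553.46267252  39.60227712] hdg -99.20986620943562 in bay ax -239.55154179181508 -38.98580868637739
cam handle [573.23351267 -67.3115435 ] (574.3572998046875, -67.7512435913086) -99.74654290947366 (14.709765434265137, 98.57984161376953)
```

```bash
python3 -c "
from h import *
print(ticket.job_done())"
```

```text
the job is handed in; nothing more can be done
None
```

The job is handed in, after about 31 s of the 72 s: the jar was placed in the caddy, the lid is shut, and the caddy stands within about 2 mm of the bay's centre and square to it; my first lid push rolled the caddy about 90 mm sideways to beside the scoop (no scoop shift seen then, not rechecked at the end), so I moved it back by the handle first, and the castors (final run 115 mm straight) and the jar inside were not seen again.

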